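Open the thread box and load the spool stand

TASK

Tip the lid of the green thread box up by its red tab until its near edge comes out from under the steel keeper, lift it off and set it down flat in the middle of the cork mat. Then take the orange thread spool out of the box and put it upright on the spindle of the stand, fully down on its seat. Do not drop the lid or the spool, and leave the polish tin and the jar where they are.

Things in the scene. Friction and masses are not known exactly. Their poses are not given: they have to be found in the camera images.
- box: (All sizes in mm.) Green open-topped thread box, screwed to the bench: 170 (x) x 140 (y) x 90 high, walls and floor 8 thick (inside 154 x 124, 82 deep). Origin: centre of its underside; z up; its -x side is the near side, turned roughly towards the robot, and carries the steel keeper (see box_keeper).
- lid: Loose wooden lid on the box's rim, axes as the box's, 160 g: plate 164 (x) x 132 (y) x 5; below it a plug frame 149 x 119, 8 deep, inside the rim with 2.5 play all round. Origin: centre of the plug's underside (rests on this when set down), 8 below the plate. Held by plug and keeper: raise the +x side about 0.2 rad, pivoting on the -x edge, draw 25 or more to box +x, then lift.
- lid_tab (a point): Centre of the red upright pull tab near the lid's +x edge: 10 thick (lid x), 44 wide (lid y), 36 high, standing on the plate; this point is at lid x = 55, y = 0, z = 31, 18 above the plate top and 18 below the tab's top. Stiff, part of the lid: pinch it across its 10 mm thickness, the fingers closing along lid x.
- lid_tongue (a point): Middle of the lid's -x edge (lid x = -82, mid-thickness of the plate), the edge that lies under the keeper.
- box_keeper (a point): Point on the box (box x = -82, y = 0, z = 92.5) where lid_tongue lies when the lid is seated. Over it is the fixed steel keeper: a bar 80 wide (y), 5 thick, covering box x = -91 to -72, underside 11 and top 16 above the rim, carried by a plate outside the near wall. The 5 thick lid has 6 of free play under it.
- spool: Spool, 120 g: cylinder 48 in diameter, 74 high, rigid orange winding between 6 thick wooden ends of the same diameter; a hole 18 in diameter runs right through along z. Stands on the box's floor under the lid, its top 8 below the rim, within 12 (box x) and 10 (box y) of the box's centre. Origin: centre of its lower end.
- spool_mid (a point): Centre of the spool, 37 from each end.
- stand: Spool stand fixed to the bench: dark steel foot 110 in diameter, 10 to 12 high, then a seat 64 in diameter, 16 above the bench; from its centre rises a steel spindle 12 in diameter, 90 high above the seat (tip 106 above the bench), the top 12 tapered. Origin: centre of the underside, z up along the spindle.
- stand_seat (a point): Centre of the stand's seat, on the spindle axis, 16 above the bench: where the spool's lower end must rest.
- mat: Cork mat fixed to the bench, 220 (x) x 190 (y) x 5 thick; origin: centre of its underside, z up. The mat may be on the robot's left and the stand on its right or the other way round.
- polish: Bystander: polish tin, 72 in diameter, 45 high. Origin: under its centre.
- jar: Bystander: amber jar with a lid, 64 in diameter, 90 high. Origin: under its centre.
Things that resemble listed ones, but are neither listed nor needed, are in the scene too. Leave any pink or turquoise look-alike of the stand alone.

How it is judged (in metres and radians):
On the way, in this order (a step that is already met when the one before it is completed fails the run):
1. the lid is tipped up by more than 0.10 rad with its near edge still at the keeper (within 30 mm of its seated place) (angle between lid's own z axis and vertical above 0.1 rad and distance between lid_tongue and box_keeper below 0.03 m), for 0.1 s.
2. the lid lies flat on the cork mat, centre within 35 mm of the mat's centre, let go (horizontal distance between lid and mat below 0.035 m and z of lid in the frame of mat below 0.009 m and angle between lid's own z axis and vertical below 0.06 rad and linear speed of lid below 0.02 m/s and contact force between the fingers and lid below 0.1 N), for 0.2 s.
At the end, for the whole second after the job is handed in: The lid lies flat and at rest on the cork mat (its centre within 35 mm of the mat's centre, tilt under 0.06 rad); the spool is at rest on the stand's spindle, within 5 mm of its axis, upright within 0.06 rad (either end up), its lower end within 4 mm of the seat; both are released (horizontal distance between lid and mat below 0.035 m and z of lid in the frame of mat below 0.009 m and angle between lid's own z axis and vertical below 0.06 rad and linear speed of each of lid, spool below 0.02 m/s and horizontal distance between spool_mid and stand_seat below 0.005 m and z of spool_mid in the frame of stand_seat between 0.033 and 0.041 m and angle between the z axis of spool and the z axis of stand, either way round below 0.06 rad); the robot touches nothing.
It fails at once if the lid is dropped (falls faster than 0.6 m/s with the fingers off it) (linear speed of lid above 0.6 m/s and contact force between the fingers and lid below 0.05 N).
It fails at once if the spool is dropped (falls faster than 0.6 m/s with the fingers off it) (linear speed of spool above 0.6 m/s and contact force between the fingers and spool below 0.05 N).
It fails at once if the polish tin or the jar is pushed away by more than 30 mm (distance of any of polish, jar from where it was at the start of the episode above 0.03 m).
It also fails if it takes over 58 s, if anything falls off the work surface, if the arm or the gripper's body presses on something with over 40 N, if the wrist force passes 120 N, or if a joint passes its speed limit or range.

ROBOT

A 7-joint arm with a two-finger parallel gripper is mounted at the origin on the work surface. World frame = base frame: x ahead of the robot, y to its left, z up, the work surface at z = 0. Lengths are in mm, angles in rad, forces in N, time in s.
With the tool pointing down it reaches from about 400 to 850 mm from the base axis. Payload 6.9 kg.
Tool frame: the origin (TCP) lies at the very end of the fingers, on their centre line; the grasp point (between the pads) lies 19 mm behind it; z points along the fingers, x is the direction in which the jaws open and shut, and the axes are right-handed (so a half turn about z gives the same grasp; the last joint's range is limited). The gripper opens to 85 mm and grips with 20 to 120 N. Pads are 22 mm wide; open, the fingers measure 114 mm over their backs; the gripper's body (76 mm by 85 mm) begins 54 mm behind the grasp point. The pads swing forward as they close: fully open they stand 13 mm farther back than shut.
Start: joints at [-1.135, 0.507, -0.238, 1.5, 0.126, 1.149, -0.155], TCP at [202.427, 591.299, 231.275] pointing down, gripper open.
Joint ranges: [-3.08, 3.08], [-0.24, 2.05], [-1.43, 1.35], [0, 2.5], [-1.52, 4.66], [0.17, 1.96], [-2.89, 2.89]. Speed limits (rad/s): [2.39, 2.39, 3.14, 3.14, 3.14, 3.14, 3.14].

INTERFACE

Orientations are given as a 3x3 rotation matrix whose columns are the frame's x, y, z axes.
In Python, from bench import r gives the robot as it stands. Calls block until the motion is done:
- r.movep(position, orientation): joint-space move of the TCP to a pose.
- r.movel(position, attitude=None, max_speed=150, stop_force=None): straight line of the TCP; attitude=None keeps the orientation; max_speed is the mean speed in mm/s. With stop_force (N) it stops when the force on the tool has changed by that much, and returns True; else False.
- r.goto_joints(angles): joint-space move.
- r.command_gripper(opening): finger opening in mm; the grip force is fixed at half the most; returns when the fingers have stopped.
- r.dwell(seconds).
- r.ik(position, orientation): joint angles nearest the present ones, or None.
- r.read_state(): the state.
- r.get_image(name): name is "scene" or "side" or "wrist"; returns a dict with "color" (420x560x3 uint8, red, green, blue), "fx", "fy", "cx", "cy" (pixels), "R" (3x3) and "t" (3): a world point X has camera coordinates R X + t. Camera axes: x right, y down, z forward; pixel columns grow to the right and rows downward; lengths in mm; the calibration is good to about 2 mm. A picture is of the moment at which its call begins. There is no depth.
A pose or a line that the arm cannot do raises r.IKError and nothing moves.
- r.finish_job(): hands the job in, once; it reports no verdict.
The state is a dict: "time_s": time; "joint_pos": joint angles; "joint_velocities": joint speeds; "effort": joint torques, N m; "tcp_pos": TCP position; "tcp_rot": TCP orientation; "force": force on the tool from outside, world axes, zero at the start; "moment": the same for the moment, N m; "gripper_width": finger opening in mm.
Only numpy, scipy, OpenCV 4.12 (cv2) and the standard library are available. Lean on these libraries where they do the work, as an engineer would, in place of code of your own. Each camera call takes 0.05 s, during which the arm holds its last target. There are 200 camera calls.

## Working session

There is one attempt and no reset: what is moved stays moved. The work goes in short steps, each a Python script; the robot and the scene stay as the last script left them, time stands still between calls to the robot, and variables do not carry over. Pictures are saved under pics/ and viewed, about 8 in all and at most 12, crops included, and the job is handed in when it is done.

```bash
ls; mkdir -p pics; python3 - <<'E'
from bench import r
import cv2,numpy as np
for n in ("scene","side","wrist"):
    d=r.get_image(n); cv2.imwrite(f"pics/{n}0.png",d["color"][:,:,::-1])
    print(n,d["fx"],d["fy"],d["cx"],d["cy"],np.round(d["R"],3).tolist(),np.round(d["t"],1), "cam at",np.round(-np.array(d["R"]).T@d["t"]))
print(r.read_state())
a=cv2.imread("pics/scene0.png");b=cv2.imread("pics/side0.png")
cv2.imwrite("pics/both0.png",cv2.resize(np.hstack([a,b]),(800,300),interpolation=cv2.INTER_AREA))
E
```

```text
pics
scene 413.2253885696235 413.2253885696235 284.97718166378235 207.6495889279413 [[0.05, 0.999, -0.007], [0.861, -0.046, -0.506], [-0.506, 0.019, -0.862]] [   3.7 -467.5 1440.5] cam at [1131.  -53. 1006.]
side 493.97076316741493 493.97076316741493 280.1368193238628 219.69893704241682 [[-0.977, -0.212, -0.002], [-0.152, 0.705, -0.692], [0.148, -0.676, -0.721]] [ 564.2  206.2 1029.1] cam at [430. 670. 886.]
wrist 363.5933473560709 363.5933473560709 278.5985229533528 205.33045428611058 [[0.325, 0.946, -0.001], [0.902, -0.309, 0.303], [0.286, -0.099, -0.953]] [-625.5  -39.   379.8] cam at [130. 617. 373.]
{'time_s': 0.15, 'joint_pos': array([-1.13551332,  0.50815009, -0.2375279 ,  1.50085929,  0.12572989,
        1.14890497, -0.15479085]), 'joint_velocities': array([ 0.00063952, -0.00262334,  0.00094673, -0.00250033, -0.00011604,
        0.00065172,  0.00209538]), 'effort': array([-3.45776054e-03, -6.21019077e+01, -2.18962289e+00, -2.49842584e+01,
        1.27368275e-02,  9.01376770e-03, -4.69972562e-06]), 'tcp_pos': array([202.36064779, 590.95318562, 230.64077893]), 'tcp_rot': array([[ 3.23827907e-01,  9.46115923e-01, -3.82309638e-04],
       [ 9.46115063e-01, -3.23828128e-01, -1.27674073e-03],
       [-1.33174735e-03,  5.17353722e-05, -9.99999112e-01]]), 'force': array([-0.15142763,  0.04452208, -0.31364288]), 'moment': array([ 0.03782655, -0.03855049,  0.00594121]), 'gripper_width': 85.38941251939636}
```

View pics/scene0.png

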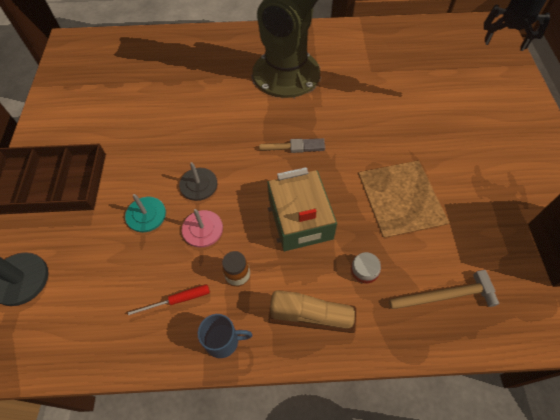

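View pics/side0.png

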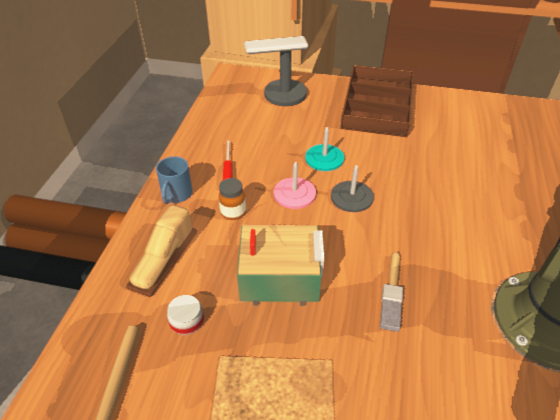

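The scene view shows the box with its red tab at (307,215) and its keeper at (293,173). The mat is at (402,197) on the robot's left, and the dark stand's foot is at (198,184). The side view agrees: tab (252,242), keeper (318,246), stand (352,195).

```bash
cat > h.py <<'E'
import numpy as np, cv2
from bench import r
def ray(d,uv):
    R=np.array(d["R"]);t=np.array(d["t"])
    v=R.T@np.array([(uv[0]-d["cx"])/d["fx"],(uv[1]-d["cy"])/d["fy"],1.]);return -R.T@t,v/np.linalg.norm(v)
def plane(d,uv,z):
    c,v=ray(d,uv);return c+v*(z-c[2])/v[2]
def tri(rays):
    A=sum(np.eye(3)-np.outer(v,v) for c,v in rays);b=sum((np.eye(3)-np.outer(v,v))@c for c,v in rays)
    return np.linalg.solve(A,b)
def blobs(m,roi,n=1):
    k=np.zeros_like(m);x0,y0,x1,y1=roi;k[y0:y1,x0:x1]=m[y0:y1,x0:x1]
    c,_=cv2.findContours(k,cv2.RETR_EXTERNAL,cv2.CHAIN_APPROX_NONE);return sorted(c,key=cv2.contourArea)[::-1][:n]
def cen(c):
    m=cv2.moments(c);return np.array([m["m10"],m["m01"]])/m["m00"]
def hsv(d): return cv2.cvtColor(d["color"],cv2.COLOR_RGB2HSV)
def red(d):
    h=hsv(d);return cv2.inRange(h,(0,200,90),(4,255,255))|cv2.inRange(h,(172,170,90),(180,255,255))
def down(yaw): # tool x axis at yaw, pointing down
    c,s=np.cos(yaw),np.sin(yaw);return np.array([[c,s,0],[s,-c,0],[0,0,-1.]])
E
python3 - <<'E'
from h import *
np.set_printoptions(precision=1,suppress=True)
S=r.get_image("scene");D=r.get_image("side")
rs=blobs(red(S),(280,190,340,240))[0];rd=blobs(red(D),(235,220,275,265))[0]
print("tab",cen(rs),cv2.contourArea(rs),cen(rd),cv2.contourArea(rd),tri([ray(S,cen(rs)),ray(D,cen(rd))]),plane(S,cen(rs),113))
w=lambda d:cv2.inRange(hsv(d),(0,0,150),(180,70,255))
ks=blobs(w(S),(265,160,320,185))[0];kd=blobs(w(D),(305,220,335,275))[0]
print("keeper",cv2.minAreaRect(ks),cen(kd),tri([ray(S,cen(ks)),ray(D,cen(kd))]),plane(S,cen(ks),104))
for n,d,roi in(("S",S,(170,165,225,205)),("D",D,(320,175,385,215))):
    m=cv2.inRange(hsv(d),(0,0,0),(180,110,95));c=blobs(m,roi)[0];e=cv2.fitEllipse(cv2.convexHull(c));print("foot",e,plane(d,e[0],11))
h=hsv(S);mm=np.array([h[y,x] for x,y in((380,190),(400,200),(430,210),(350,180),(350,230),(450,180))]);print(mm)
h=hsv(D);print(np.array([h[y,x] for x,y in((240,390),(300,400),(320,370),(205,390),(345,390))]))
big=cv2.resize(S["color"][140:260,130:340],None,fx=3.8,fy=3.8,interpolation=cv2.INTER_CUBIC);cv2.imwrite("pics/c1.png",big[:,:,::-1])
E
```

```text
tab [307.1 214.4] 99.5 [252.4 242.3] 75.5 [631.   21.1 113.9] [629.9  20.8 113. ]
keeper ((292.41766357421875, 172.62940979003906), (5.097866058349609, 28.7432861328125), 77.47119140625) [318.5 246.9] [495.2  -6.6 101.9] [495.2  -7.6 104. ]
foot ((197.4314422607422, 182.80868530273438), (33.75935745239258, 37.050537109375), 86.36041259765625) [ 450.6 -280.1   11. ]
foot ((358.9082336425781, 187.369873046875), (7.281307220458984, 9.757711410522461), 17.918827056884766) [ 433.1 -308.5   11. ]
[[ 15 156 126]
 [ 15 155 143]
 [ 15 154 162]
 [ 12 177 153]
 [ 13 177 117]
 [ 13 180 142]]
[[ 17 145 237]
 [ 16 147 234]
 [ 15 153 218]
 [ 13 172 225]
 [ 13 171 216]]
```

View pics/c1.png

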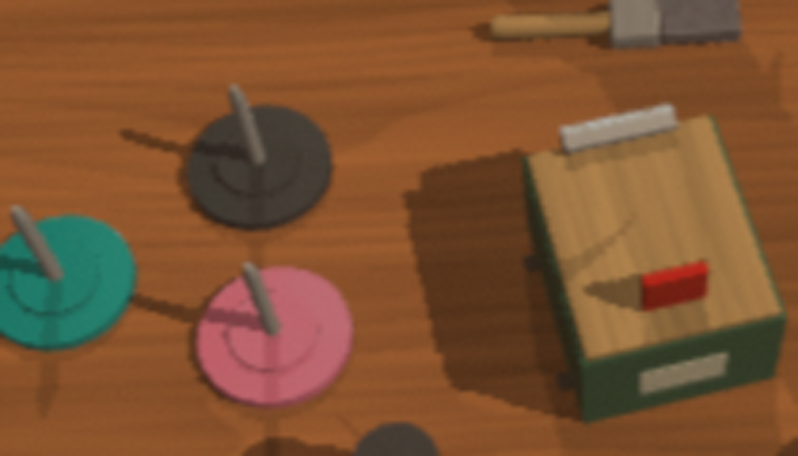

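The enlargement shows the dark stand's spindle running from its base at about (199,183) to its tip at about (192,163). The box is rotated about 0.2 rad. Next I'll locate the mat and refine the stand, then hover the wrist camera over the box.

```bash
python3 - <<'E'
from h import *
np.set_printoptions(precision=1,suppress=True)
S=r.get_image("scene");D=r.get_image("side")
b=cv2.cvtColor(cv2.medianBlur(S["color"],7),cv2.COLOR_RGB2HSV)
m=cv2.inRange(b,(14,90,60),(25,168,255));c=blobs(m,(345,150,460,245))[0]
q=cv2.minAreaRect(c);P=np.array([plane(S,u,5)[:2] for u in c[:,0,:].astype(float)]).astype(np.float32)
print("mat",cv2.minAreaRect(P), q)
print("tip",plane(S,(191.8,163.2),106),"base",plane(S,(198.9,182.9),16),"jar-ish",plane(S,(235,262),90),"polish",plane(S,(367,262),45),"pink",plane(S,(203,229),11))
print(D["color"][200,352],D["color"][195,340],D["color"][210,330])
m=cv2.inRange(hsv(D),(0,0,0),(180,90,150));c=blobs(m,(325,175,380,215))[0];e=cv2.fitEllipse(cv2.convexHull(c));print("foot side",e,plane(D,e[0],11))
box=np.array([577,10]);y=.203
for yy in(y,y+np.pi,y-np.pi):
    print(yy,r.ik([631,21,260],down(yy)))
    print(" spool",r.ik([577,10,39],down(yy)))
p=None
for yy in(y,y-np.pi):
    j=r.ik([631,21,260],down(yy))
    if j is not None and (p is None or np.abs(np.array(j)-r.read_state()["joint_pos"]).sum()<p[0]): p=(np.abs(np.array(j)-r.read_state()["joint_pos"]).sum(),yy)
print(p)
r.movep([631,21,260],down(p[1]))
W=r.get_image("wrist");cv2.imwrite("pics/w1.png",W["color"][:,:,::-1])
print(r.read_state()["time_s"],r.read_state()["tcp_pos"],r.read_state()["force"])
E
```

```text
mat ((524.6261596679688, 304.8660888671875), (219.9654998779297, 191.2803497314453), 10.143715858459473) ((403.5934753417969, 197.4633331298828), (77.78189849853516, 65.8252944946289), 68.5870361328125)
tip [ 450.8 -277.3  106. ] base [ 454.5 -274.7   16. ] jar-ish [ 737.8 -159.2   90. ] polish [735.9 165.3  45. ] pink [ 602.7 -256.3   11. ]
[104 102  91] [96 94 85] [236 152  77]
foot side ((351.744873046875, 196.0359649658203), (30.303787231445312, 42.17183303833008), 96.5267333984375) [ 447.6 -271.6   11. ]
0.203 [-0.3  0.5  0.3  1.4 -0.2  1.2  0.3]
 spool [-0.2  0.7  0.2  1.9 -0.2  0.6  0.3]
3.344592653589793 [-0.6  0.7  1.2  1.4 -0.7  1.4 -2.4]
 spool [ 0.3  0.7 -0.6  1.8  0.6  0.8  2.7]
-2.9385926535897933 [-0.6  0.7  1.2  1.4 -0.7  1.4 -2.4]
 spool [ 0.3  0.7 -0.6  1.8  0.6  0.8  2.7]
(np.float64(2.314681755240108), 0.203)
2.9333 [630.9  22.5 259.9] [0.2 0.3 0.2]
```

View pics/w1.png

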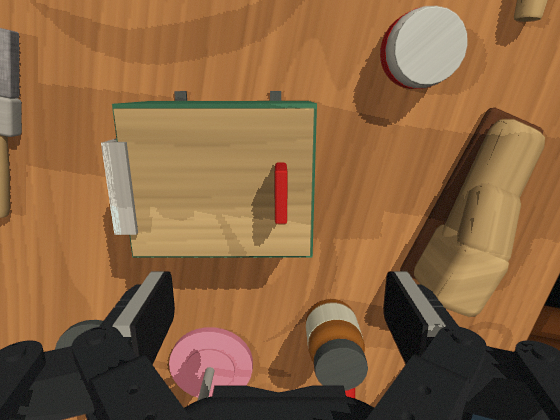

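The wrist view shows the lid's corners at about (115,108), (315,104), (312,257) and (133,257), with the tab at (281,193). I'll turn these into positions.

```bash
python3 - <<'E'
from h import *
np.set_printoptions(precision=2,suppress=True)
W=r.get_image("wrist")
h=hsv(W)
# wood lid mask vs bench
print([h[y,x].tolist() for x,y in((150,130),(220,150),(300,240),(160,245),(200,220),(60,150),(350,150),(260,280))])
c=blobs(red(W),(260,150,300,235))[0]; print("tab px",cv2.minAreaRect(c),cv2.boundingRect(c),plane(W,cen(c),122))
q=[plane(W,u,95)[:2] for u in((115,108),(315,105),(312,256),(133,256))];q=np.array(q);print(q,np.linalg.norm(q-np.roll(q,-1,0),axis=1),q.mean(0))
# tab top corners: left/right edges at the top face z=131
x,y,w,hh=cv2.boundingRect(c)
for u in((x,y+hh),(x,y),(x+w,y)):print(u,plane(W,u,131),plane(W,u,95))
k=blobs(cv2.inRange(h,(0,0,140),(180,60,255)),(95,130,145,245))[0];kb=cv2.boxPoints(cv2.minAreaRect(k));K=np.array([plane(W,u,106)[:2] for u in kb]);print("keeper",kb,K,K.mean(0))
g=blobs(cv2.inRange(h,(55,80,20),(95,255,255)),(100,90,330,275))[0];print("green",cv2.boundingRect(g))
E
```

```text
[[18, 119, 161], [17, 120, 166], [19, 115, 197], [18, 119, 187], [19, 114, 195], [14, 159, 154], [14, 157, 154], [13, 169, 115]]
tab px ((280.4999694824219, 192.49998474121094), (10.999998092651367, 58.99999237060547), 0.0) (275, 163, 12, 60) [633.12  23.01 122.  ]
[[487.54  58.64]
 [647.18  94.11]
 [675.86 -38.02]
 [513.2  -71.65]] [163.53 135.21 166.1  132.79] [580.95  10.77]
(275, 223) [633.36   0.11 131.  ] [635.71 -13.01  95.  ]
(275, 163) [623.71  47.42 131.  ] [624.78  40.57  95.  ]
(287, 163) [632.59  49.26 131.  ] [634.84  42.65  95.  ]
keeper [[100.44 140.62]
 [123.32 137.67]
 [135.56 232.93]
 [112.68 235.87]] [[482.37  31.99]
 [500.32  38.11]
 [517.18 -42.83]
 [497.74 -49.69]] [499.4  -5.6]
green (112, 101, 205, 156)
```

Sizes check out (163.5 x 134 against 164 x 132). The lid centre is about (580,11), yaw 0.207, and the tab is at (633,22). Now I'll grasp it and tip it.

```bash
cat >> h.py <<'E'
YAW=.207; TAB=np.array([633.,22.]); LX=np.array([np.cos(YAW),np.sin(YAW),0]); LY=np.array([-np.sin(YAW),np.cos(YAW),0])
def rotm(th): return cv2.Rodrigues(-th*LY)[0]
E
python3 - <<'E'
from h import *
np.set_printoptions(precision=2,suppress=True)
def st(n): s=r.read_state();print(n,s["time_s"],s["tcp_pos"],s["force"],round(s["gripper_width"],1))
R0=down(YAW)
r.movep([*TAB,150],R0)
print(r.movel([*TAB,101],R0,max_speed=80,stop_force=8)); st("down")
r.command_gripper(5); st("closed")
p=r.read_state()["tcp_pos"]; piv=np.array([*TAB,90])-137*LX
for th in(.07,.14,.21):
    r.movel(piv+rotm(th)@(p-piv)+[0,0,1.*th/.21],rotm(th)@R0,max_speed=40); st(th)
r.dwell(.2)
S=r.get_image("side");W=r.get_image("wrist")
cv2.imwrite("pics/t1.png",np.hstack([cv2.resize(S["color"][200:320,200:350],(500,400)),W["color"][:400,:300]])[:,:,::-1])
E
```

```text
False
down 4.2667 [633.31  21.91 101.32] [ 0.27 -0.16 -0.01] 85.2
closed 4.9417 [633.2   22.   101.22] [-0.52 -0.16  2.8 ] 9.3
0.07 5.3417 [631.79  21.78 111.09] [-0.49  0.93 -2.03] 9.2
0.14 5.7417 [630.32  21.6  120.69] [-0.11  0.06 -1.12] 9.0
0.21 6.1417 [628.08  21.06 130.41] [-0.08  0.87 -2.04] 9.0
```

View pics/t1.png

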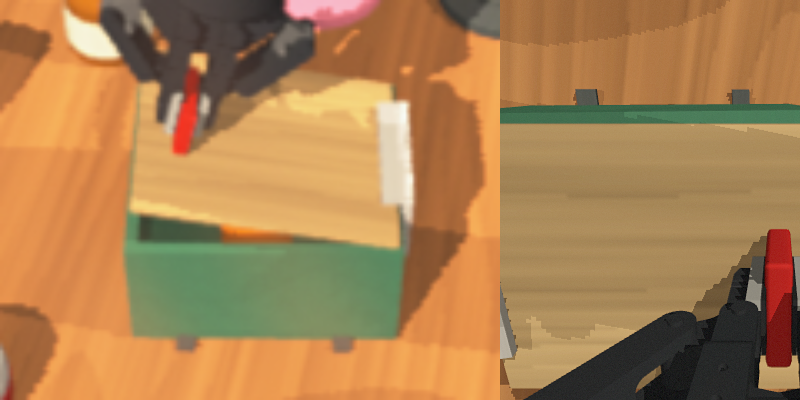

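The lid is tipped with its near edge still under the keeper, and the tab is pinched squarely. Next I'll draw it out, lift it, level it and carry it to the mat.

```bash
python3 - <<'E'
from h import *
np.set_printoptions(precision=2,suppress=True)
def st(n): s=r.read_state();print(n,s["time_s"],s["tcp_pos"],s["force"],round(s["gripper_width"],1))
R0=down(YAW); p=r.read_state()["tcp_pos"]
p=p+38*LX+[0,0,2]; print(r.movel(p,max_speed=50,stop_force=15)); st("draw")
p=p+[0,0,80]; print(r.movel(p,max_speed=100,stop_force=15)); st("lift")
M=np.array([524.6,304.9]); T=M+55*LX[:2]
r.movel([p[0],p[1],p[2]],R0); st("level")
r.movel([*T,190],R0,max_speed=150); st("over")
for n in("wrist","side"): cv2.imwrite(f"pics/{n}2.png",r.get_image(n)["color"][:,:,::-1])
a=cv2.imread("pics/wrist2.png");b=cv2.imread("pics/side2.png");cv2.imwrite("pics/t2.png",cv2.resize(np.hstack([a,b]),(800,300),interpolation=cv2.INTER_AREA))
E
```

```text
False
draw 7.3583 [665.01  28.76 132.09] [ 0.34  0.09 -1.94] 9.0
False
lift 8.3083 [664.84  28.97 211.51] [ 0.61  0.02 -1.48] 9.3
level 8.7167 [665.53  29.   210.5 ] [-0.71 -0.34 -1.91] 9.3
over 10.875 [578.9  315.25 190.15] [ 1.92  0.56 -2.  ] 9.1
```

View pics/t2.png

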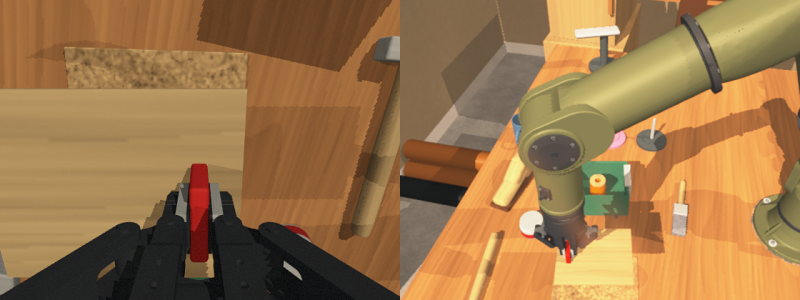

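The lid is level over the mat and the box is open, with the orange spool inside. I'll lower it.

```bash
python3 - <<'E'
from h import *
np.set_printoptions(precision=2,suppress=True)
def st(n): s=r.read_state();print(n,s["time_s"],s["tcp_pos"],s["force"],round(s["gripper_width"],1))
R0=down(YAW); M=np.array([524.6,304.9]); T=M+55*LX[:2]
r.movel([*T,40],R0,max_speed=120)
print(r.movel([*T,23.],R0,max_speed=25,stop_force=5)); st("down")
r.command_gripper(30); r.dwell(.3); st("open")
r.command_gripper(85)
r.movel([*T,120],R0,max_speed=150)
r.movep([579.5,10.7,260],R0) ; st("box")
W=r.get_image("wrist");cv2.imwrite("pics/w3.png",W["color"][:,:,::-1])
S=r.get_image("side");cv2.imwrite("pics/s3.png",S["color"][:,:,::-1])
c=blobs(red(S),(180,300,400,420))
for x in c: print("tab side",cen(x),plane(S,cen(x),36))
cv2.imwrite("pics/t3.png",cv2.resize(np.hstack([W["color"],S["color"]])[:,:,::-1],(800,300),interpolation=cv2.INTER_AREA))
E
```

```text
True
down 12.9833 [578.13 316.09  24.21] [-0.57 -0.44  4.37] 9.2
open 13.6167 [577.5  315.85  23.42] [ 0.41 -0.11  0.4 ] 29.8
box 16.2583 [579.47  12.78 259.02] [ 0.17  0.79 -0.15] 85.0
tab side [242.16 397.68] [577.86 314.67  36.  ]
```

View pics/t3.png

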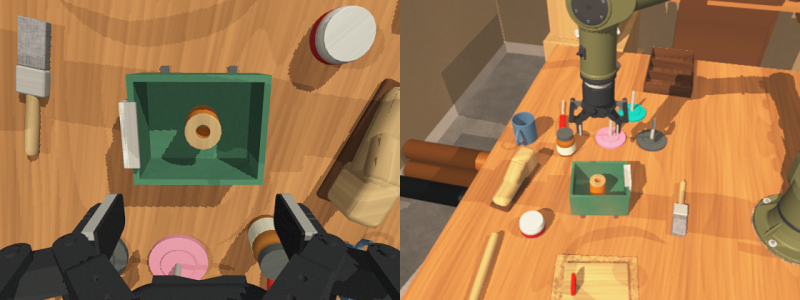

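The lid lies on the mat, with its tab at (578,315) as commanded. The spool's top disc is at about (284,183) in the wrist image. I'll fit it, and the stand's foot too.

```bash
python3 - <<'E'
from h import *
np.set_printoptions(precision=2,suppress=True)
W=r.get_image("wrist");h=hsv(W)
print([h[y,x].tolist() for x,y in((284,170),(270,188),(298,190),(284,200),(284,155),(260,160),(320,180))])
m=cv2.inRange(h,(10,50,100),(22,165,255))
for mm in (m,):
    c=blobs(mm,(250,130,325,225))[0];e=cv2.fitEllipse(cv2.convexHull(c));print(e,plane(W,e[0],82))
    P=np.array([plane(W,u,82)[:2] for u in cv2.convexHull(c)[:,0].astype(float)],np.float32);print(cv2.minEnclosingCircle(P))
S=r.get_image("side");hs=hsv(S)
cv2.imwrite("pics/c4.png",np.hstack([cv2.resize(W["color"][120:230,235:345],(400,400)),cv2.resize(S["color"][220:300,230:330],(400,400)),])[:,:,::-1])
E
```

```text
[[19, 115, 186], [19, 115, 195], [18, 113, 199], [18, 113, 191], [14, 204, 191], [69, 108, 73], [70, 102, 75]]
((283.6498718261719, 183.3252410888672), (50.87773895263672, 52.04847717285156), 80.53807830810547) [584.82  12.04  82.  ]
((584.8671264648438, 11.477304458618164), 23.922880172729492)
```

View pics/c4.png

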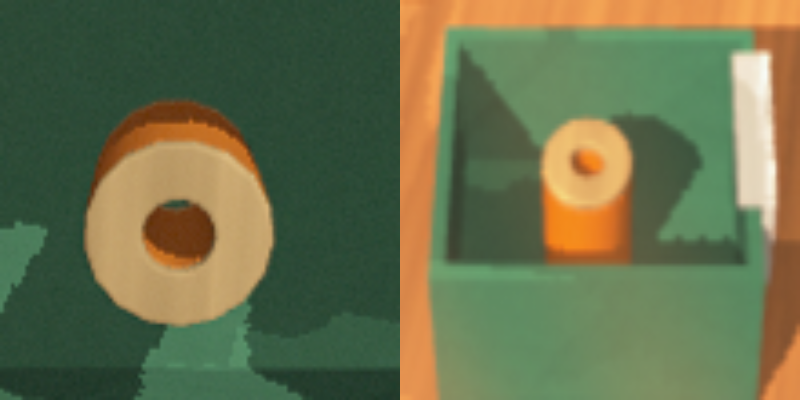

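The spool's top radius fits at 23.9 (24 given), with its centre at (584.8,11.8). I'll grasp it, lift it, and hover near the stand to measure.

```bash
python3 - <<'E'
from h import *
np.set_printoptions(precision=2,suppress=True)
def st(n): s=r.read_state();print(n,s["time_s"],s["tcp_pos"],s["force"],round(s["gripper_width"],1))
R0=down(YAW); C=[584.8,11.8]
r.movep([*C,150],R0)
print(r.movel([*C,39],R0,max_speed=90,stop_force=8)); st("down")
r.command_gripper(40); st("grip")
s=r.read_state()["tcp_pos"]
r.movel([s[0],s[1],190],R0,max_speed=120); st("up")
A=[450,-275]
for yy in (YAW,0,-.4,-.8): print(yy,r.ik([*A,180],down(yy)),r.ik([*A,47],down(yy)))
r.movep([450,-230,190],R0); st("near")
for n in("scene","side","wrist"): cv2.imwrite(f"pics/{n}5.png",r.get_image(n)["color"][:,:,::-1])
a,b,c=[cv2.imread(f"pics/{n}5.png") for n in("scene","side","wrist")]
f=lambda i,x,y,w:cv2.resize(i[y:y+w,x:x+w],(300,300),interpolation=cv2.INTER_CUBIC)
cv2.imwrite("pics/t5.png",np.hstack([f(a,150,110,100),f(b,310,100,130)]))
cv2.imwrite("pics/t5.png",np.hstack([f(a,150,110,100),f(b,290,110,120),cv2.resize(c,(200,300))]))
E
```

```text
False
down 18.3583 [585.21  11.78  39.59] [ 0.15 -0.17 -0.64] 85.0
grip 18.8 [585.21  11.76  39.55] [-0.33 -0.77  5.82] 46.2
up 20.2083 [584.75  11.8  189.2 ] [-0.37 -0.51 -0.86] 46.5
0.207 [ 0.25  0.43  0.36  1.84 -0.19  0.91  0.91] [ 0.33  0.6   0.26  1.98 -0.26  0.59  0.97]
0 [ 0.22  0.43  0.42  1.84 -0.22  0.92  0.73] [ 0.31  0.6   0.3   1.98 -0.3   0.6   0.81]
-0.4 [ 0.15  0.45  0.52  1.84 -0.27  0.93  0.39] [ 0.26  0.62  0.37  1.98 -0.38  0.61  0.48]
-0.8 [ 0.09  0.47  0.62  1.84 -0.33  0.94  0.05] [ 0.21  0.63  0.45  1.98 -0.45  0.63  0.16]
near 21.2833 [ 451.16 -228.73  189.86] [ 1.12  0.02 -1.95] 45.9
```

View pics/t5.png

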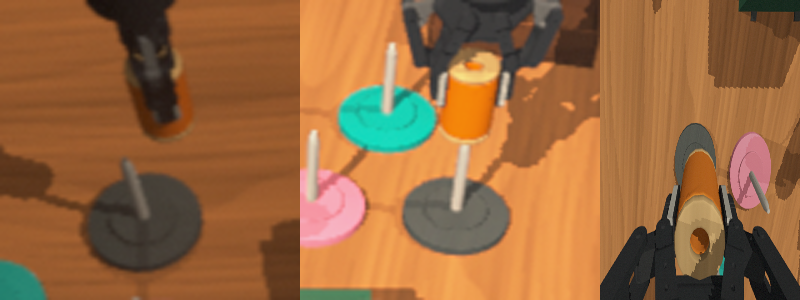

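The spool is held upright (width 46), next to the dark stand. The spool hides the stand from the wrist camera, so I'll move aside to measure the spindle with it.

```bash
python3 - <<'E'
from h import *
np.set_printoptions(precision=2,suppress=True)
def st(n): s=r.read_state();print(n,s["time_s"],s["tcp_pos"],s["force"],round(s["gripper_width"],1))
R0=down(YAW)
r.movep([450,-375,200],R0); r.dwell(.2); st("aside")
W=r.get_image("wrist");h=hsv(W)
m=cv2.inRange(h,(0,0,0),(180,90,125))
c=blobs(m,(100,0,460,230))[0];hull=cv2.convexHull(c)[:,0].astype(float);print(cv2.boundingRect(c))
P=np.array([plane(W,u,10)[:2] for u in hull],np.float32);print("foot circle",cv2.minEnclosingCircle(P),cv2.fitEllipse(P))
for n in("scene","side"):
    d=r.get_image(n);roi=(170,150,225,205) if n=="scene" else (320,175,385,215)
    m=cv2.inRange(hsv(d),(0,0,0),(180,90,95 if n=="scene" else 150));c2=blobs(m,roi)[0]
    P=np.array([plane(d,u,10)[:2] for u in cv2.convexHull(c2)[:,0].astype(float)],np.float32);print(n,cv2.fitEllipse(P),cv2.minEnclosingCircle(P))
x,y,w,hh=cv2.boundingRect(c);x0,y0=max(x-40,0),max(y-40,0);print("crop",x0,y0)
cr=W["color"][y0:y0+200,x0:x0+260];cv2.imwrite("pics/t6.png",cv2.resize(cr,None,fx=3,fy=3,interpolation=cv2.INTER_CUBIC)[:,:,::-1])
E
```

```text
aside 22.2667 [ 450.71 -373.52  199.91] [-0.22 -0.67 -1.14] 46.6
(238, 1, 127, 136)
foot circle ((450.8592224121094, -278.10723876953125), 54.65831756591797) ((450.88653564453125, -278.074951171875), (108.87504577636719, 109.00332641601562), 96.8650894165039)
scene ((451.0027160644531, -278.95440673828125), (105.09065246582031, 110.75183868408203), 109.75704193115234) ((448.83831787109375, -278.29595947265625), 56.96782302856445)
side ((448.0350646972656, -274.318115234375), (107.67524719238281, 114.801025390625), 178.38226318359375) ((448.9580993652344, -273.9485168457031), 57.33100891113281)
crop 198 0
```

View pics/t6.png

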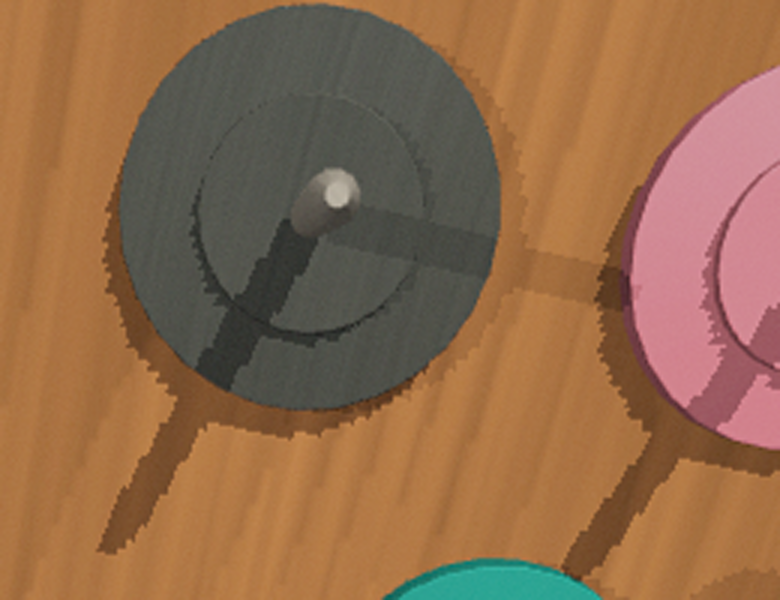

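The wrist view shows the foot as a clean circle (r 54.6, expected 55) centred at (450.9,-278.1), and the spindle tip at pixel (311,64). I'll check the tip ray, then insert with a force stop.

```bash
python3 - <<'E'
from h import *
np.set_printoptions(precision=2,suppress=True)
def st(n): s=r.read_state();print(n,s["time_s"],s["tcp_pos"],s["force"],round(s["gripper_width"],1));return s
R0=down(YAW)
W=r.get_image("wrist");tip=plane(W,(311,64.3),106);print("tip",tip)
A=np.array([450.9,-278.1]); 
if np.linalg.norm(tip[:2]-A)<4: A=(A+tip[:2])/2
r.movel([*A,200],R0,max_speed=100);r.movel([*A,150],R0,max_speed=60); r.dwell(.4); s=st("over")
e=A-s["tcp_pos"][:2]; print("err",e)
B=A+e
hit=r.movel([*B,125],R0,max_speed=30,stop_force=4); s=st(f"enter {hit}")
if not hit:
    hit=r.movel([*B,60],R0,max_speed=40,stop_force=6); s=st(f"slide {hit}")
    if not hit:
        hit=r.movel([*B,45],R0,max_speed=15,stop_force=6); s=st(f"seat {hit}")
a,b=r.get_image("scene")["color"],r.get_image("side")["color"]
f=lambda i,x,y,w:cv2.resize(i[y:y+w,x:x+w],(400,400),interpolation=cv2.INTER_CUBIC)
cv2.imwrite("pics/t7.png",np.hstack([f(a,150,110,100),f(b,290,110,120)])[:,:,::-1])
E
```

```text
tip [ 451.22 -278.59  106.  ]
over 24.9667 [ 451.09 -278.37  150.14] [-0.19  0.11 -1.34] 45.8
err [-0.04  0.02]
enter False 25.95 [ 451.1  -278.42  125.14] [ 0.59  0.5  -1.42] 46.4
slide False 27.725 [ 451.14 -278.36   60.19] [ 0.05 -0.14 -1.38] 46.4
seat True 28.5083 [ 450.93 -278.26   47.53] [0.17 0.76 5.81] 46.1
```

Contact came at TCP 47.5, exactly where the seat should be. I'll release, retreat and check.

```bash
python3 - <<'E'
from h import *
np.set_printoptions(precision=2,suppress=True)
R0=down(YAW)
r.command_gripper(85); r.dwell(.2)
p=r.read_state()["tcp_pos"]; r.movel([p[0],p[1],200],R0,max_speed=120)
r.movep([450,-375,230],R0); r.dwell(.3)
W=r.get_image("wrist");S=r.get_image("side");Sc=r.get_image("scene")
s=r.read_state();print(s["time_s"],s["force"])
m=cv2.inRange(hsv(W),(14,50,100),(22,150,255));c=blobs(m,(200,0,400,200))[0]
P=np.array([plane(W,u,90)[:2] for u in cv2.convexHull(c)[:,0].astype(float)],np.float32);print("spool top",cv2.minEnclosingCircle(P),cv2.boundingRect(c))
t=blobs(red(S),(180,300,400,420))[0];print("lid tab",plane(S,cen(t),36))
f=lambda i,x,y,w:cv2.resize(i[y:y+w,x:x+w],(260,260),interpolation=cv2.INTER_CUBIC)
cv2.imwrite("pics/t8.png",np.hstack([f(W["color"],190,0,210),f(S["color"],290,110,120),f(S["color"],160,220,200)])[:,:,::-1])
E
```

```text
31.6417 [0.63 0.68 1.2 ]
spool top ((451.6859130859375, -278.9906005859375), 23.892118453979492) (274, 35, 65, 69)
lid tab [577.81 314.77  36.  ]
```

View pics/t8.png

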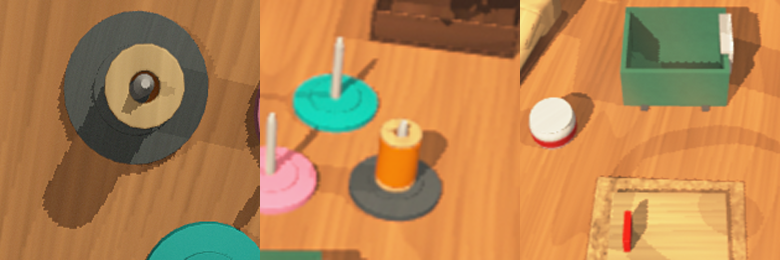

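The spool stands upright on the dark stand's spindle, fully down, with its top centre at (451.7,-279.0) and fitted radius 23.9. The lid is flat on the mat and the polish tin hasn't moved. The arm is clear, so I'll hand in.

```bash
python3 -c "
from bench import r
print(r.finish_job())"
```

```text
the job is handed in; nothing more can be done
None
```

I tipped the lid to about 0.21 rad under the keeper, drew it out 38 mm, lifted it off and set it flat on the cork mat. Then I put the spool on the dark stand's spindle and handed the job in at about 32 s; no verdict is reported.

**Last checks:**
- **Lid:** its tab measured within 1–2 mm of the set-down target, so its centre should be well inside the 35 mm limit. It looked flat in the side view.
- **Spool:** its top centre is about 1 mm from the measured spindle axis. It met the seat at the expected height (tool tip at 47.5 mm).
- **Bystanders:** the polish tin looked unmoved in the last picture, but I did not measure it. I did not check the jar at the end, though no move went near it.
- **Disagreements:** the side camera put the stand 3–4 mm from where the wrist and scene views did. I used the wrist measurement, and the spool went down with no contact before the seat. The gripper also read 46 mm on the 48 mm spool, with no sign of slip.

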